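# Unlock the spice box and hold its catch back

## Robot

A 6-joint arm with a two-finger parallel gripper is mounted at the origin on the work surface. World frame = base frame: x ahead of the robot, y to its left, z up, the work surface at z = 0. Lengths are in mm, angles in degrees, forces in N, time in s.
With the tool pointing down it reaches from about 275 to 725 mm from the base axis. Payload 5.6 kg.
Tool frame: the origin (TCP) lies at the very end of the fingers, on their centre line; the grasp point (between the pads) lies 19 mm behind it (manip.grip_point_offset is the distance from the TCP to the grasp point, in mm); z points along the fingers, y is the direction in which the jaws open and shut (so a half turn about z gives the same grasp; the last joint's range is limited). The gripper opens to 85 mm and grips with 20 to 120 N. Pads are 22 mm wide; open, the fingers measure 114 mm over their backs; the gripper's body (76 mm by 85 mm) begins 54 mm behind the grasp point. The pads swing forward as they close: fully open they stand 13 mm farther back than shut.
Start: joints at [83.056, 14.616, 6.199, 0, -81.583, -16.306], TCP at [217.088, 505.337, 191.883] pointing down, gripper open.
Joint ranges: [-168.99, 168.99], [-69.2, 112.95], [-62.41, 85.93], [-164.36, 98.24], [-168.68, -3.75], [-174.98, 174.98]. Speed limits (degrees/s): [147.25, 147.25, 180, 180, 180, 180].

## Interface

Orientations are given as [roll, pitch, yaw] about the fixed x, y, z axes, in that order (R = Rz(yaw) Ry(pitch) Rx(roll)).
In Python, from plant import telemetry, capture, calibration, job, manip gives the robot as it stands.
- The arm moves only by the tool play_rows, never from a script. Its argument "rows" is a list that holds one entry, the list of rows, each a list of 7 numbers: the gripper's target within -1 to 1 (shut at 1, half-way at 0, fully open at -1), then the shift along the tool's x, y, z in m, then the turn, a rotation vector about the tool's x, y, z in degrees. In form: [[[grip, tx, ty, tz, rx, ry, rz], ...]]. A call has 1 to 12 rows; each row is the pose to reach, as a shift and turn from the pose measured when the call began, along the tool's axes at that moment; what a row does not reach only later rows make up. A row lasts 1/8 s, in which the tool goes at most 62.5 mm and 10.7 degrees, less where a joint would pass 70% of its speed; a pose out of reach is approached as far as the arm can. A call with a gripper value outside its range is refused whole. The fingers move at their own pace and stop on an object; "newtons" is the grip in N (left out, the last holds). Time passes only in rows, so rows that repeat a pose let the fingers close. It gives the time, the measured TCP pose, the force and the opening at its end, in the units of the state.
- telemetry.sense(): the state, without advancing time (a new reading comes with each control period).
- capture(name): name is "scene" or "side" or "wrist"; returns (picture, depth): 420x560x3 uint8, red, green, blue; 420x560 float32, mm along the optical axis (not along the pixel's ray), 0 where there is no reading.
- calibration(name): a dict with "mtx" (3x3 intrinsics, pixels), "cam_to_world" (4x4, takes a point from camera to world coordinates). Camera axes: x right, y up, looking along -z (the intrinsics and any distortion apply to the point x, -y, -z); pixel columns grow to the right and rows downward; lengths in mm; the calibration is good to about 2 mm. A picture is of the moment at which its call begins: read the wrist's pose just before it. calibration takes no time and is no camera call; for the wrist camera it gives the pose at the moment of the call.
- job.finish_job(): hands the job in, once; it reports no verdict.
The state is a dict: "clock": time; "joint_positions": joint angles; "qvel": joint speeds; "effort": joint torques, N m; "position": TCP position; "tcp_rot": TCP orientation; "contact_force": force on the tool from outside, world axes, zero at the start; "moment": the same for the moment, N m; "grip_width": finger opening in mm.
Only numpy, scipy, OpenCV 4.12 (cv2) and the standard library are available. Lean on these libraries where they do the work, as an engineer would, in place of code of your own. Each camera call takes 0.05 s, during which the arm holds its last target.

## Task

Push the blue plunger on the spice box fully down so that the keyhole cover slides open, then take the red-headed key from its wooden holder and work it past the sticky pins into the lock until its shoulder is fully home. Turn it a quarter turn clockwise (seen from above) up to the stop and finish while still gripping the key and holding it there, so that the sprung catch stays drawn back. Leave the jars, drip tray, pestle and trivet where they are.

Things in the scene. Friction and masses are not known exactly. Their poses are not given: they have to be found in the camera images.
- key_bow (a point): Centre of the key's flat red plastic bow: 30 wide along x, 8 thick along y, 32 tall along z (z up, blade down). The underside of the key's shoulder is 32 below this point, the blade's tip 64 below. The key weighs about 45 g and is the same after a half turn about z. It starts upright in the holder's slot, loose by about 1 mm, and lifts straight out.
- key_shoulder (a point): Centre of the underside of the key's steel shoulder plate (22 x 12 x 3), 32 below the bow's centre; axes as the bow. Above it a neck 10 x 5, 13 long; below it the blade, 14 wide (x), 5 thick (y), 32 long, its last 9 tapered to a tip of 3 x 1.5. The shoulder's underside lies on the lock's face when the key is fully home.
- key_holder: Dark wooden block 60 x 60 x 45 high, fixed, with an upright slot in its top (16.5 along x, 7.5 along y, 38 deep) in which the key stands with its shoulder on the block's top. Origin under its centre.
- spice_box: Wooden spice box 160 (x) x 200 (y) x 90 high, screwed to the shelf, origin under its centre, x away from the robot at yaw 0. On its flat front deck (z = 90): the lock at x -30, y +50 and the plunger at x -30, y -60. Behind them the light wooden lid, 6 higher, with the steel sliding catch on it (at x +6, near y +38, up to 21 above the deck).
- lock_mouth (a point): Centre of the slot's mouth in the brass lock plug's face, on its upright axis, 3 above the deck; axes those of the box, not turning with the plug. Slot at rest: along x, 15.5 long (x), 6.5 wide (y), 34 deep. Two sticky sprung pins 14 and 23 down resist the blade: pushes of about 5 to 15 N, a slight wiggle helps. A steel ring (30 inside, 48 outside) stands 2 above the face.
- plunger_top (a point): Centre of the top of the round blue plunger, 28 across, standing 24 above the deck when out, in a black collar 8 high; moves with it. It is pushed straight down 12 to its stop, against a spring (2.5 N rising to 5.5 N, plus about 2.5 N while it shoves the cover), and springs back when let go.
- plunger (a joint): Plunger travel in m: 0 out, 0.012 fully pressed.
- cover (a joint): Black keyhole cover (30 x 30 x 3, top 9 above the deck) in m: 0 to 0.002 closed over the lock, about 0.031 open (slid towards the plunger, box -y). The plunger's full stroke drives it fully open and it stays open.
- plug (a joint): Turn of the lock plug in rad: 0 at rest, grows clockwise seen from above, stop at 1.571 (a quarter turn). A spring drives it back to 0 when the key is let go (0.03 N m at rest, 0.11 N m at the stop). The key has about 0.1 rad of play in the slot, so it turns a little more than the plug.
- catch (a joint): The box's sliding catch in m: 0 closed, 0.012 withdrawn. Driven by the plug: it is withdrawn when the plug has made its quarter turn.
- jar0: one of the five closed glass jars (diameter 48, height 80) on the turntable; origin under its centre
- jar1: one of the five closed glass jars (diameter 48, height 80) on the turntable; origin under its centre
- jar2: one of the five closed glass jars (diameter 48, height 80) on the turntable; origin under its centre
- jar3: one of the five closed glass jars (diameter 48, height 80) on the turntable; origin under its centre
- jar4: one of the five closed glass jars (diameter 48, height 80) on the turntable; origin under its centre
- drip_tray: Shallow aluminium drip tray 220 x 260 x 18 high at the left side; origin under its centre. Bystander.
- pestle: Wooden pestle, 165 long, 36 thick, lying in the drip tray; origin under its middle. Bystander.
- trivet: Round green silicone trivet, 170 across, 8 thick, at the right side; origin under its centre. Bystander.
- key: The key as a whole; origin at the tip of its blade, 64 below the bow's centre, z up.

How it is judged (in metres and radians):
On the way, in this order (a step that is already met when the one before it is completed fails the run):
1. the plunger is pushed fully down and the keyhole cover stands open (value of joint plunger above 0.0105 m and value of joint cover above 0.026 m), for 0.1 s.
2. the key is fully home in the lock, not yet turned (z of key_shoulder in the frame of lock_mouth below 0.0025 m and horizontal distance between key_shoulder and lock_mouth below 0.004 m and angle between key_bow's own z axis and vertical below 0.1 rad and value of joint plug below 0.4 rad), for 0.1 s.
3. the key is turned to the stop while home (z of key_shoulder in the frame of lock_mouth below 0.0025 m and horizontal distance between key_shoulder and lock_mouth below 0.004 m and angle between key_bow's own z axis and vertical below 0.1 rad and value of joint plug above 1.35 rad), for 0.1 s.
At the end, for the whole second after the job is handed in: The key is upright and fully home (shoulder within 2.5 mm of the lock's face, within 4 mm of its axis), the plug is held turned by at least 1.35 rad of its 1.571, the catch is drawn back at least 10 mm, the cover is open, and the fingers still grip the key (more than 3 N), at rest (all of step 3 and value of joint catch above 0.01 m and value of joint cover above 0.024 m and contact force between the fingers and key above 3 N and linear speed of key below 0.02 m/s); the arm keeps its last pose, push and grip.
It fails at once if a spice jar is pushed more than 25 mm or tipped ((distance of jar0 from where it was at the start of the episode above 0.025 m or angle between jar0's own z axis and vertical above 0.35 rad) or (distance of jar1 from where it was at the start of the episode above 0.025 m or angle between jar1's own z axis and vertical above 0.35 rad) or (distance of jar2 from where it was at the start of the episode above 0.025 m or angle between jar2's own z axis and vertical above 0.35 rad) or (distance of jar3 from where it was at the start of the episode above 0.025 m or angle between jar3's own z axis and vertical above 0.35 rad) or (distance of jar4 from where it was at the start of the episode above 0.025 m or angle between jar4's own z axis and vertical above 0.35 rad)).
It fails at once if the drip tray, the pestle or the trivet is moved more than 25 mm (distance of any of drip_tray, pestle, trivet from where it was at the start of the episode above 0.025 m).
It also fails if it takes over 61 s, if anything falls off the work surface, if the arm or the gripper's body presses on something with over 40 N, if the wrist force passes 120 N, or if a joint passes its speed limit or range.

## Working session

There is one attempt and no reset: what is moved stays moved. The work goes in short steps, Python scripts to look and compute and a tool call to move; the robot and the scene stay as the last step left them, time stands still between calls to the robot, and variables do not carry over. Pictures are saved under pics/ and viewed, and the job is handed in when it is done.

Besides the shell and the picture viewer there is one more tool, called after "Call:" as name(argument=value, ...), one argument or row to a line, values as JSON. play_rows: Moves the arm, as the interface text tells. Its arguments: {"type":"object","properties":{"rows":{"type":"array"},"newtons":{"type":"number"}},"required":["rows"]}

```bash
ls; mkdir -p pics
cat > h.py <<'E'
import numpy as np,cv2,sys
from plant import telemetry,capture,calibration,job,manip
E
python3 - <<'E'
from h import *
print(telemetry.sense())
for n in ["scene","side","wrist"]:
    c=calibration(n)
    p,d=capture(n)
    cv2.imwrite(f"pics/{n}0.png",p[:,:,::-1]); np.savez(f"{n}0.npz",p=p,d=d,mtx=c["mtx"],T=c["cam_to_world"])
    print(n,{k:np.round(v,3).tolist() if not isinstance(v,str) else v for k,v in c.items()})
print(manip.grip_point_offset)
E
```

```text
pics
{'clock': 0.0, 'joint_positions': array([ 8.30572161e+01,  1.46542676e+01,  6.12799715e+00, -2.67296097e-02,
       -8.15834613e+01, -1.63076580e+01]), 'qvel': array([-0.01527806, -0.01256276,  0.04029179, -0.01218895, -0.01625093,
        0.04342578]), 'effort': array([-2.38985151e-03, -3.86626518e+01,  2.37939334e+01,  5.36526114e+00,
       -6.09832481e-03,  1.70269132e-07]), 'position': array([216.82539405, 504.81261244, 190.96741125]), 'tcp_rot': array([ 1.79887259e+02, -5.44168698e-03, -2.32543743e+01]), 'contact_force': array([-0.36807283,  0.21434557, -0.80575636]), 'moment': array([ 0.04138203,  0.03523542, -0.03826119]), 'grip_width': 85.28565060985059}
scene {'mtx': [[392.379, 0.0, 277.442], [0.0, 392.379, 215.433], [0.0, 0.0, 1.0]], 'cam_to_world': [[-0.203, -0.562, 0.802, 1521.73], [0.979, -0.098, 0.18, 229.343], [-0.022, 0.822, 0.57, 746.665], [0.0, 0.0, 0.0, 1.0]]}
side {'mtx': [[404.168, 0.0, 288.649], [0.0, 404.168, 213.489], [0.0, 0.0, 1.0]], 'cam_to_world': [[0.923, 0.201, -0.327, 205.698], [-0.384, 0.479, -0.789, -991.875], [-0.002, 0.854, 0.52, 730.602], [0.0, 0.0, 0.0, 1.0]]}
wrist {'mtx': [[350.334, 0.0, 283.427], [0.0, 350.334, 210.049], [0.0, 0.0, 1.0]], 'cam_to_world': [[-0.395, 0.887, 0.238, 277.282], [-0.919, -0.382, -0.101, 480.045], [0.001, -0.258, 0.966, 373.116], [0.0, 0.0, 0.0, 1.0]]}
18.700000000000003
```

View pics/scene0.png

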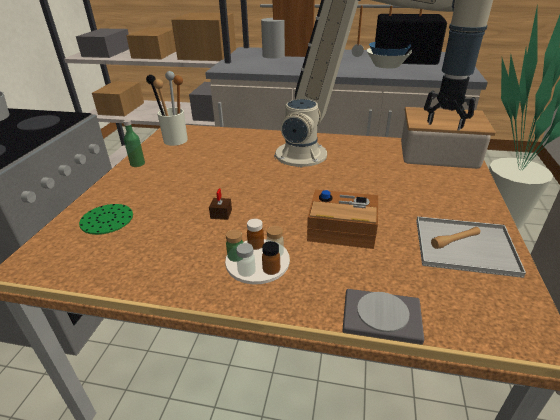

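View pics/side0.png

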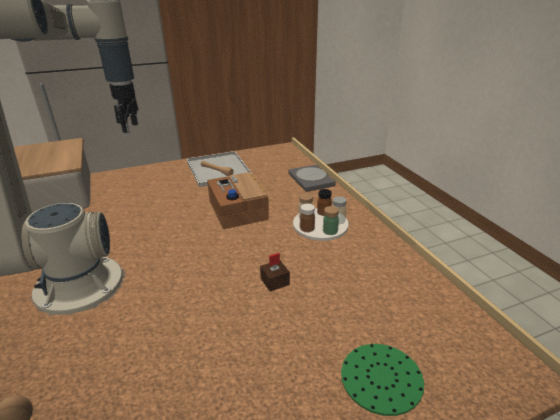

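View pics/wrist0.png

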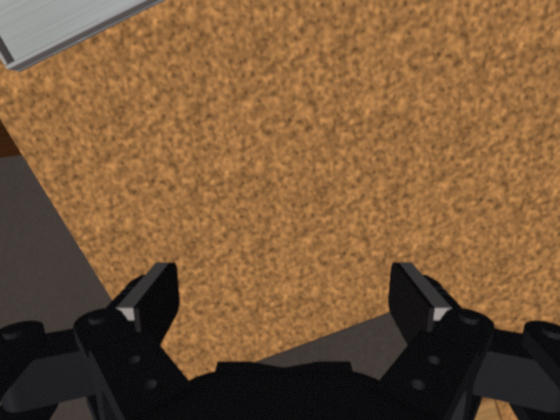

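Scene view: the box is around (343,218), its plunger at (326,196) and the key at (220,197). Side view: plunger at (232,194), key at (275,259). Next I'll measure coarsely by colour and depth.

```bash
cat >> h.py <<'E'
def ray(u,v,K,T):
    d=np.array([(u-K[0,2])/K[0,0],-(v-K[1,2])/K[1,1],-1.0])
    return T[:3,3],T[:3,:3]@d
def onz(u,v,K,T,z):
    o,d=ray(u,v,K,T); return o+d*(z-o[2])/d[2]
def dpt(u,v,dep,K,T):
    o,d=ray(u,v,K,T); return o+d*dep
def two(a,b):
    (o1,d1),(o2,d2)=a,b
    d1=d1/np.linalg.norm(d1);d2=d2/np.linalg.norm(d2)
    t=np.linalg.lstsq(np.c_[d1,-d2],o2-o1,rcond=None)[0]
    p,q=o1+t[0]*d1,o2+t[1]*d2
    return (p+q)/2,np.linalg.norm(p-q)
def cloud(d,K,T):
    v,u=np.mgrid[0:d.shape[0],0:d.shape[1]]
    c=np.stack([(u-K[0,2])/K[0,0]*d,-(v-K[1,2])/K[1,1]*d,-d],-1)
    return c@T[:3,:3].T+T[:3,3]
def snap(n,tag):
    c=calibration(n);p,d=capture(n)
    cv2.imwrite(f"pics/{tag}.png",p[:,:,::-1]);np.savez(f"{tag}.npz",p=p,d=d,mtx=c["mtx"],T=c["cam_to_world"])
    return p,d,c["mtx"],c["cam_to_world"]
def load(tag):
    z=np.load(tag+".npz");return z["p"],z["d"],z["mtx"],z["T"]
def blobs(m,amin=5):
    n,l,s,c=cv2.connectedComponentsWithStats(m.astype(np.uint8))
    return [(s[i].tolist(),np.round(c[i],1).tolist(),l==i) for i in range(1,n) if s[i,4]>=amin]
E
python3 - <<'E'
from h import *
R={}
for n in ["scene","side"]:
    p,d,K,T=load(n+"0"); P=p.astype(int); C=cloud(d,K,T)
    r,g,b=P[...,0],P[...,1],P[...,2]
    ws=(C[...,2]>-30)&(C[...,2]<200)&(C[...,0]>200)&(C[...,0]<900)&(abs(C[...,1])<500)
    for nm,m in dict(blue=(b>90)&(b>r*1.8)&(b>g*1.6)&ws,red=(r>130)&(g<60)&(b<70)&ws,dark=(r<75)&(g<55)&(b<55)&ws).items():
        for s,c,l in blobs(m,8):
            print(n,nm,s,c,np.round(np.median(C[l],0),1)); R[n,nm]=R.get((n,nm)) or (ray(*c,K,T) if nm!='dark' else 0)
for nm in("blue","red"): print(nm,two(R["scene",nm],R["side",nm]))
# box top points
p,d,K,T=load("scene0");C=cloud(d,K,T)
for n in("scene0","side0"):
    p,d,K,T=load(n);C=cloud(d,K,T)
    m=(C[...,2]>85)&(C[...,2]<104)&(C[...,0]>250)&(C[...,0]<800)&(C[...,1]>-150)&(C[...,1]<200)
    for s,c,l in blobs(m,150):
        q=C[l][:,:2].astype(np.float32); print(n,s,q.mean(0),cv2.minAreaRect(q))
E
```

```text
scene blue [322, 191, 8, 8, 40] [326.2, 193.6] [487.9 154.1 112.9]
scene red [217, 189, 4, 12, 29] [218.9, 193.4] [ 498.6 -192.2   84.4]
scene dark [319, 195, 13, 7, 49] [324.9, 198.6] [494.  151.2  96.5]
scene dark [356, 197, 10, 6, 45] [360.9, 199.5] [480.6 259.1  98.4]
scene dark [209, 198, 23, 21, 357] [219.9, 209.5] [ 521.4 -187.4   33.6]
scene dark [308, 218, 67, 22, 671] [339.1, 227.4] [590.1 198.7  65.8]
scene dark [247, 230, 9, 19, 88] [250.9, 238.4] [688.5 -35.1  68.2]
scene dark [262, 242, 17, 32, 312] [268.7, 254.0] [776.6  34.9 102.7]
side blue [229, 190, 7, 5, 25] [231.6, 191.7] [476.3 146.6 111.5]
side red [270, 253, 9, 4, 11] [273.7, 254.6] [ 492.6 -196.2   90.8]
side dark [220, 179, 9, 5, 27] [223.8, 181.1] [479.5 256.1  96.4]
side dark [319, 189, 12, 11, 110] [324.5, 193.9] [754.3  28.6 104.3]
side dark [227, 193, 12, 7, 40] [232.9, 197.1] [477.6 137.1  94.5]
side dark [311, 219, 3, 11, 17] [312.4, 223.7] [674.5 -49.5  53.8]
side dark [261, 263, 28, 28, 474] [275.4, 277.8] [ 488.7 -222.3   30.9]
blue (array([478.59202432, 152.45532149, 106.80214388]), np.float64(0.524541578027151))
red (array([ 496.22870061, -191.35808599,   84.47410827]), np.float64(4.81061529119231))
scene0 [308, 190, 35, 32, 836] [527.4829  156.02716] ((510.5398864746094, 154.7386016845703), (90.30049133300781, 168.89955139160156), 89.7169189453125)
side0 [214, 184, 54, 23, 662] [508.6749  146.79031] ((508.74798583984375, 152.59585571289062), (160.8546142578125, 93.95409393310547), 0.5343828201293945)
```

```bash
cat >> h.py <<'E'
from scipy.spatial.transform import Rotation as Ro
def rel(pos,yaw,roll=180,pitch=0):
    s=telemetry.sense(); R0=Ro.from_euler('xyz',s["tcp_rot"],degrees=True)
    sh=R0.inv().apply(np.array(pos)-s["position"])/1000
    rv=np.degrees((R0.inv()*Ro.from_euler('xyz',[roll,pitch,yaw],degrees=True)).as_rotvec())
    print("shift m",np.round(sh,4).tolist(),"rot deg",np.round(rv,2).tolist())
E
python3 - <<'E'
from h import *
rel([440,205,240],0)
E
```

```text
shift m [0.3234, 0.1876, -0.0485] rot deg [0.08, 0.01, -23.25]
```

Call:
play_rows(
  rows=[
    [[1, 0.02, 0.01, -0.03, 0, 0, -2], [1, 0.06, 0.035, -0.05, 0, 0, -6], [1, 0.1, 0.06, -0.05, 0, 0, -10], [1, 0.15, 0.085, -0.05, 0, 0, -14], [1, 0.2, 0.115, -0.05, 0, 0, -18], [1, 0.25, 0.145, -0.05, 0, 0, -21], [1, 0.295, 0.17, -0.05, 0, 0, -23.25], [1, 0.323, 0.188, -0.05, 0.1, 0, -23.25], [1, 0.323, 0.188, -0.05, 0.1, 0, -23.25], [1, 0.323, 0.188, -0.05, 0.1, 0, -23.25]],
  ],
  newtons=40,
)

```text
clock: 1.4
position: [439.2, 204.9, 241.2]
tcp_rot: [-180.0, 0.0, -0.0]
contact_force: [0.1, -0.4, -0.2]
grip_width: -0.2
```

Run:
```python
from h import *
s=telemetry.sense();print(s)
snap("wrist","w1")
```

```text
{'clock': 1.4, 'joint_positions': array([ 4.35459936e+01,  6.55993777e+00,  3.32207560e+00, -3.93896555e-02,
       -8.67805741e+01,  4.64314017e+01]), 'qvel': array([ 1.14243267, -0.09683831, -0.02098564, -0.06806457, -0.06889516,
       -0.03696093]), 'effort': array([-6.64100088e-01, -3.07336843e+01,  2.40262681e+01,  5.45231581e+00,
       -1.04566678e-02,  1.58105395e-02]), 'position': array([439.24548191, 204.86135753, 241.24735952]), 'tcp_rot': array([-1.79984213e+02,  4.04634054e-02, -2.48175584e-02]), 'contact_force': array([ 0.12653756, -0.38589626, -0.24451171]), 'moment': array([ 0.05415371,  0.03777881, -0.05819759]), 'grip_width': -0.23685026426969452}
```

View pics/w1.png

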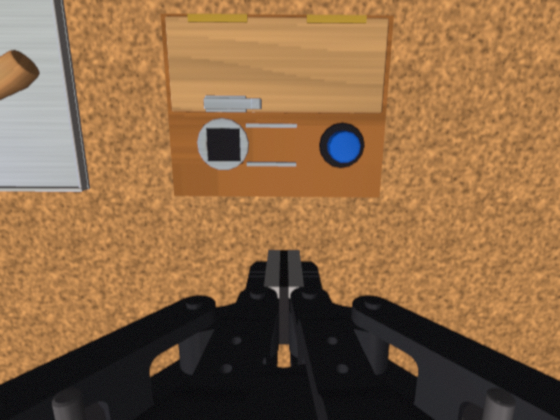

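Wrist view: the lock ring is at about (223,144) with the black cover at (223,145), the plunger top at (344,148), the catch at (231,103) and the deck's front edge at row 196. Next I'll measure these.

Run:
```python
from h import *
p,d,K,T=load("w1"); P=p.astype(int);r,g,b=P[...,0],P[...,1],P[...,2];C=cloud(d,K,T)
reg=np.zeros(r.shape,bool);reg[90:200,170:390]=1
def circ(m,z,nm):
    s,c,l=max(blobs(m&reg,50),key=lambda t:t[0][4])
    cn=max(cv2.findContours(l.astype(np.uint8),0,2)[0],key=cv2.contourArea)
    (x,y),rr=cv2.minEnclosingCircle(cn); e=cv2.fitEllipse(cn)
    print(nm,s,c,"enc",round(x,1),round(y,1),round(rr,1),"ell",np.round(e[0],1),np.round(e[1],1),"pt ell",np.round(onz(*e[0],K,T,z),1),"pt c",np.round(onz(*c,K,T,z),1),"depthz",np.round(np.median(C[l],0),1))
    return l,cn
circ((b>90)&(b>1.8*r),114,"plunger")
circ((b>90)&(b>1.8*r)|((r<40)&(g<40)&(b<70)),98,"collar+pl")
hsv=cv2.cvtColor(p,cv2.COLOR_RGB2HSV)
l,cn=circ((hsv[...,1]<50)&(hsv[...,2]>100),95,"ring")
l,cn=circ((r<40)&(g<40)&(b<40)&(np.arange(560)[None,:]<280),99,"cover")
rc=cv2.minAreaRect(cn);print(rc,np.round(onz(*rc[0],K,T,99),1))
# deck outline
m=(C[...,2]>84)&(C[...,2]<125)&reg; reg2=(C[...,2]>80)&(C[...,2]<125)&(C[...,0]>400)&(np.arange(420)[:,None]<230)
s,c,l=max(blobs(reg2,50),key=lambda t:t[0][4])
q=C[l][:,:2].astype(np.float32);print(cv2.minAreaRect(q),q.min(0),q.max(0))
for nm,(u,v) in dict(deck=(270,180),lid=(300,60),ringL=(203,145),cover=(223,145),pl=(344,147)).items(): print(nm,np.round(C[v,u],1))
# front edge line
us=range(190,370,10);pts=[]
for u in us:
    col=np.array([C[v,u,2] for v in range(150,230)]);v=150+np.argmax(col<60);pts.append(onz(u,v-.5,K,T,90))
pts=np.array(pts);print(np.round(np.polyfit(pts[:,1],pts[:,0],1),4),pts[:,0].std())
vis=cv2.resize(p[90:210,160:400,::-1],None,fx=3,fy=3,interpolation=cv2.INTER_CUBIC);cv2.imwrite("pics/w1z.png",vis)
```

```text
plunger [327, 131, 34, 32, 836] [343.5, 146.4] enc 343.4 146.0 16.7 ell [343.4 146.5] [31.2 32.5] pt ell [479.4 153.3 114. ] pt c [479.5 153.2 114. ] depthz [479.7 153.2 113.8]
collar+pl [320, 124, 43, 43, 1362] [341.2, 144.5] enc 341.3 144.7 21.5 ell [341.3 144.6] [40.8 42.4] pt ell [479.8 152.7  98. ] pt c [479.9 152.7  98. ] depthz [480.7 154.6 112.8]
ring [197, 118, 51, 52, 974] [221.8, 143.4] enc 222.4 143.6 26.2 ell [222.4 143.7] [49.  51.4] pt ell [480.4 261.9  95. ] pt c [480.7 262.5  95. ] depthz [481.1 262.6  95.1]
cover [208, 129, 31, 31, 910] [223.0, 144.5] enc 223.0 144.5 20.9 ell [223.4 147. ] [34.  40.9] pt ell [477.8 260.5  99. ] pt c [480.  260.7  99. ] depthz [480.4 260.6  98.8]
((223.0, 144.0), (30.0, 30.0), 0.0) [480.5 260.7  99. ]
((508.92401123046875, 211.9630126953125), (201.03187561035156, 160.3779754638672), 89.53777313232422) [428.33676 111.14082] [589.8574 312.8246]
deck [445.6 218.5  90.2]
lid [552.1 191.2  95.5]
ringL [479.3 279.7  96.1]
cover [479.5 260.8  98.5]
pl [479.  152.9 114.6]
[8.100000e-03 4.272751e+02] 0.4897227159732681
```

View pics/w1z.png

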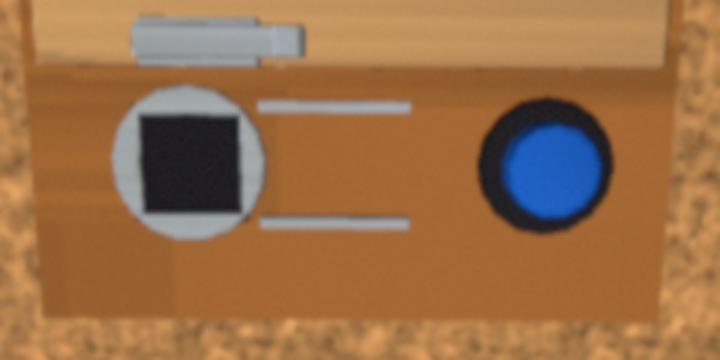

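Run:
```python
from h import *
rel([479.5,153,125],-0.4)
rel([479.5,153,101],-0.4)
```

```text
shift m [0.0404, 0.0523, 0.1163] rot deg [-0.02, 0.03, 0.42]
shift m [0.0404, 0.0523, 0.1403] rot deg [-0.02, 0.03, 0.42]
```

Call:
play_rows(
  rows=[
    [[1, 0.02, 0.025, 0.03, 0, 0, 0.4], [1, 0.04, 0.052, 0.07, 0, 0, 0.4], [1, 0.04, 0.052, 0.105, 0, 0, 0.4], [1, 0.04, 0.052, 0.116, 0, 0, 0.4], [1, 0.04, 0.052, 0.12, 0, 0, 0.4], [1, 0.04, 0.052, 0.125, 0, 0, 0.4], [1, 0.04, 0.052, 0.13, 0, 0, 0.4], [1, 0.04, 0.052, 0.134, 0, 0, 0.4], [1, 0.04, 0.052, 0.138, 0, 0, 0.4], [1, 0.04, 0.052, 0.14, 0, 0, 0.4], [1, 0.04, 0.052, 0.14, 0, 0, 0.4], [1, 0.04, 0.052, 0.14, 0, 0, 0.4]],
  ],
)

```text
clock: 2.95
position: [479.2, 153.3, 101.4]
tcp_rot: [-180.0, 0.0, -0.4]
contact_force: [-0.6, 1.0, 0.3]
grip_width: -0.1
```

Run:
```python
from h import *
s=telemetry.sense();print(s)
snap("wrist","w2")
```

```text
{'clock': 2.95, 'joint_positions': array([ 3.55856630e+01,  1.20886120e+01, -1.05619776e+01, -3.08879098e-02,
       -6.73509277e+01,  5.40510008e+01]), 'qvel': array([ 0.06012782, -0.05336729,  0.04139476, -0.02435   ,  0.11893079,
        0.01087464]), 'effort': array([-1.49343010e-03, -3.44298685e+01,  2.21503079e+01,  4.99509349e+00,
       -1.52046425e-03, -3.87007231e-05]), 'position': array([479.18852569, 153.27325206, 101.4244299 ]), 'tcp_rot': array([-1.79977816e+02,  1.79653221e-02, -3.75227559e-01]), 'contact_force': array([-0.62962896,  0.98889252,  0.30390418]), 'moment': array([0.02180519, 0.02176977, 0.05586724]), 'grip_width': -0.10140078132364937}
```

View pics/w2.png

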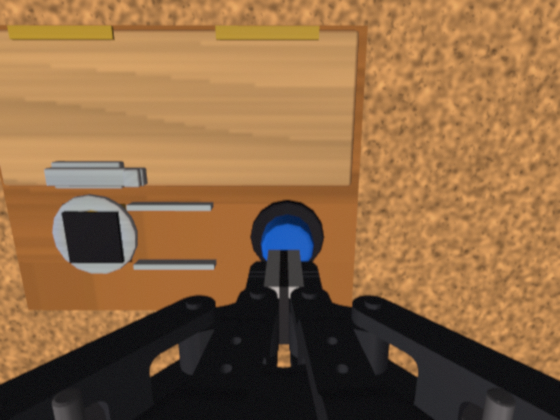

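Run:
```python
from h import *
p,d,K,T=load("w2");C=cloud(d,K,T)
for v in range(205,300,6): print(v,np.round(C[v,287],1),p[v,287])
```

```text
205 [498.  151.9  98. ] [36 34 37]
211 [494.5 151.9  97.6] [35 34 35]
217 [492.9 152.  103.9] [10 33 71]
223 [492.  152.  111.6] [ 19  56 117]
229 [489.6 152.1 114.1] [ 29  93 192]
235 [486.3 152.1 114. ] [ 32  96 193]
241 [483.3 152.1 114.8] [ 32  96 194]
247 [479.9 152.1 114.2] [ 33  97 195]
253 [490.6 152.4 148.9] [36 35 35]
259 [490.3 152.4 154.5] [35 33 32]
265 [490.3 152.5 160.3] [29 30 29]
271 [490.9 152.5 167. ] [24 20 23]
277 [490.8 152.6 171.7] [25 22 25]
283 [490.5 152.6 175.7] [20 16 19]
289 [489.2 152.6 177.3] [64 61 61]
295 [487.2 152.7 177.8] [64 60 60]
```

Run:
```python
from h import *
for t in("scene","side"): snap(t,t+"2")
p,d,K,T=load("w2");C=cloud(d,K,T);print(T)
m=(C[...,2]>116)&(C[...,2]<260)&(C[...,0]<540);m[:240]=0
for s,c,l in blobs(m,200): 
  q=C[l];print(s,q.min(0),q.max(0)); 
  for z in range(140,200,6):
    k=q[(q[:,2]>z)&(q[:,2]<z+6)]
    if len(k):print(z,len(k),k.min(0).round(),k.max(0).round())
out=[]
for t,(u,v) in (("scene2",(326,175)),("side2",(232,180))):
  p,d,K,T=load(t); out.append(cv2.resize(p[v-70:v+50,u-65:u+65,::-1],None,fx=3,fy=3,interpolation=cv2.INTER_CUBIC))
cv2.imwrite("pics/c2.png",np.hstack(out))
```

```text
[[-6.71279943e-03  9.65984719e-01  2.58512012e-01  5.44839645e+02]
 [-9.99977220e-01 -6.30218928e-03 -2.41701717e-03  1.53388444e+02]
 [-7.05610022e-04 -2.58522348e-01  9.66005020e-01  2.83432190e+02]
 [ 0.00000000e+00  0.00000000e+00  0.00000000e+00  1.00000000e+00]]
[0, 250, 560, 170, 54482] [467.63030248  95.91277117 143.95266039] [500.7401554  213.08852223 240.41946508]
140 40 [490. 147. 144.] [491. 160. 146.]
146 304 [486. 141. 146.] [491. 167. 152.]
152 414 [486. 140. 152.] [491. 168. 158.]
158 445 [485. 140. 158.] [491. 167. 164.]
164 526 [486. 140. 164.] [491. 167. 170.]
170 334 [486. 140. 170.] [491. 167. 176.]
176 862 [468. 137. 176.] [492. 171. 182.]
182 1328 [468. 123. 182.] [494. 185. 188.]
188 2832 [468. 118. 188.] [494. 190. 194.]
194 5556 [471. 113. 194.] [494. 194. 200.]
```

View pics/c2.png

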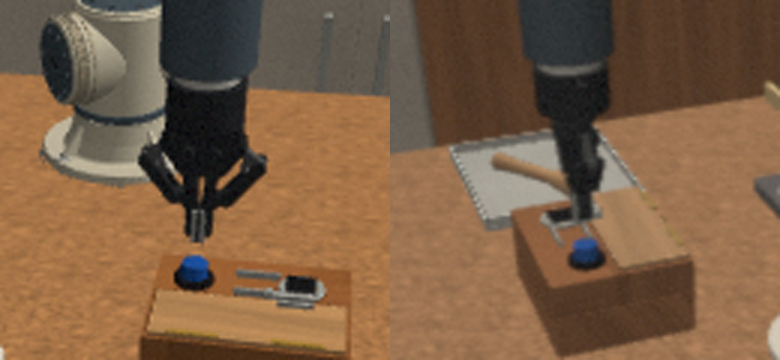

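Run:
```python
from h import *
a=load("scene2");b=load("side2")
print(two(ray(326.7,185,a[2],a[3]),ray(231,182,b[2],b[3])))
for t,us in(("scene2",(326,)),("side2",(230,232))):
  p,d,K,T=load(t);C=cloud(d,K,T)
  for u in us:
    for v in range(172,196,2): print(t,u,v,C[v,u].round(),p[v,u])
```

```text
(array([480.40179254, 153.37231376, 140.07660061]), np.float64(3.401710366058156))
scene2 326 172 [493. 149. 190.] [24 23 22]
scene2 326 174 [484. 149. 178.] [34 34 35]
scene2 326 176 [488. 149. 173.] [58 58 57]
scene2 326 178 [490. 150. 168.] [47 45 45]
scene2 326 180 [492. 150. 162.] [48 46 45]
scene2 326 182 [492. 151. 155.] [35 31 34]
scene2 326 184 [492. 151. 148.] [37 36 34]
scene2 326 186 [252. 133.   0.] [177 124  76]
scene2 326 188 [266. 135.   0.] [177 123  74]
scene2 326 190 [471. 151. 115.] [ 66  90 140]
scene2 326 192 [483. 152. 115.] [ 30  81 160]
scene2 326 194 [494. 153. 115.] [ 26  67 130]
side2 230 172 [470. 116. 195.] [26 25 25]
side2 230 174 [474. 135. 179.] [22 26 25]
side2 230 176 [476. 145. 168.] [37 38 35]
side2 230 178 [475. 143. 162.] [38 40 39]
side2 230 180 [473. 139. 157.] [42 44 40]
side2 230 182 [473. 140. 149.] [41 39 36]
side2 230 184 [474. 146. 139.] [95 89 82]
side2 230 186 [492. 227.  90.] [135  92  65]
side2 230 188 [490. 218.  87.] [139  96  71]
side2 230 190 [474. 152. 114.] [ 56  82 138]
side2 230 192 [472. 147. 110.] [ 44  77 136]
side2 230 194 [470. 143. 105.] [31 55 91]
side2 232 172 [478. 123. 191.] [30 32 35]
side2 232 174 [481. 139. 176.] [26 29 26]
side2 232 176 [481. 140. 169.] [33 34 35]
side2 232 178 [480. 137. 163.] [27 28 25]
side2 232 180 [481. 143. 153.] [37 36 37]
side2 232 182 [479. 139. 148.] [35 39 33]
side2 232 184 [503. 240.  89.] [124 100  83]
side2 232 186 [496. 212.  96.] [143 137 124]
side2 232 188 [493. 205.  92.] [122  97  83]
side2 232 190 [481. 157. 110.] [ 53  82 139]
side2 232 192 [477. 142. 112.] [ 41  76 134]
side2 232 194 [475. 134. 109.] [27 50 89]
```

All three cameras put the closed finger ends at z ≈ 140–144, but the reported TCP is z = 101.4. The plunger still stands at 114 and there's no force. So the fingers really end about 42 mm above the reported TCP, and it's only an axial offset since laterally they agree. I'll go on from there by feel, in small steps.

Call:
play_rows(
  rows=[
    [[1, 0, 0, 0.01, 0, 0, 0], [1, 0, 0, 0.018, 0, 0, 0], [1, 0, 0, 0.022, 0, 0, 0], [1, 0, 0, 0.025, 0, 0, 0], [1, 0, 0, 0.028, 0, 0, 0], [1, 0, 0, 0.031, 0, 0, 0], [1, 0, 0, 0.033, 0, 0, 0], [1, 0, 0, 0.033, 0, 0, 0]],
  ],
)

```text
clock: 4.1
position: [479.3, 153.4, 69.0]
tcp_rot: [-180.0, -0.0, -0.4]
contact_force: [-2.2, -0.4, 3.6]
grip_width: 0.0
```

Run:
```python
from h import *
s=telemetry.sense();print(s["position"],s["contact_force"])
p,d,K,T=snap("wrist","w3");C=cloud(d,K,T)
for v in range(215,275,5): print(v,np.round(C[v,287],1),p[v,287])
```

```text
[479.28861645 153.36926235  69.02331544] [-2.21841421 -0.43945156  3.59030664]
215 [499.5 152.2  90.6] [101  64  32]
220 [499.1 152.2  97.5] [31 30 31]
225 [496.9 152.2  98.2] [36 34 38]
230 [494.7 152.3  98.7] [35 33 37]
235 [492.7 152.3  99.9] [10 33 73]
240 [492.8 152.3 106.8] [12 39 83]
245 [491.2 152.4 108.8] [ 31  93 189]
250 [490.9 152.4 113.9] [38 53 90]
255 [490.1 152.4 117.3] [36 35 35]
260 [490.5 152.5 123.5] [36 34 34]
265 [490.1 152.5 127.5] [31 30 30]
270 [490.7 152.6 133.2] [23 23 24]
```

View pics/w3.png

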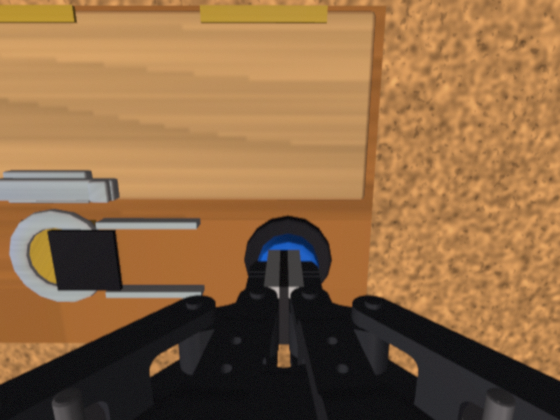

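The plunger is down about 5 mm (top at 108.8) and the cover at (85,258) is partly open. The finger offset is therefore 40 mm, so 7–8 mm of stroke remain.

Call:
play_rows(
  rows=[
    [[1, 0, 0, 0.002, 0, 0, 0], [1, 0, 0, 0.004, 0, 0, 0], [1, 0, 0, 0.006, 0, 0, 0], [1, 0, 0, 0.0075, 0, 0, 0], [1, 0, 0, 0.009, 0, 0, 0], [1, 0, 0, 0.009, 0, 0, 0], [1, 0, 0, 0.009, 0, 0, 0]],
  ],
)

```text
clock: 5.03
position: [479.5, 153.3, 62.5]
tcp_rot: [-179.9, -0.1, -0.3]
contact_force: [-8.9, 0.3, 19.7]
grip_width: 0.2
```

Run:
```python
from h import *
s=telemetry.sense();print(s["position"],s["contact_force"])
p,d,K,T=snap("wrist","w4");C=cloud(d,K,T)
for v in range(225,275,3): print(v,np.round(C[v,287],1),p[v,287])
```

```text
[479.50529652 153.34940697  62.54721902] [-8.93147618  0.33210512 19.73261527]
225 [499.  152.3  97.9] [32 30 32]
228 [497.7 152.3  98.1] [35 34 38]
231 [495.9 152.3  96.9] [37 36 38]
234 [494.8 152.3  97.6] [33 32 34]
237 [493.3 152.3  97.4] [34 34 41]
240 [492.6 152.4  99.5] [ 7 36 79]
243 [492.5 152.4 102.9] [ 25  81 165]
246 [490.5 152.4 101.2] [ 32  95 193]
249 [489.7 152.4 102.6] [ 35  79 154]
252 [490.8 152.4 109.1] [39 37 39]
255 [490.8 152.5 112.2] [36 36 36]
258 [490.4 152.5 114.5] [35 35 34]
261 [490.5 152.5 117.8] [34 32 30]
264 [491.  152.5 121.6] [31 30 30]
267 [490.7 152.6 123.7] [31 29 30]
270 [490.3 152.6 125.5] [23 24 25]
273 [490.5 152.6 128.6] [27 25 27]
```

View pics/w4.png

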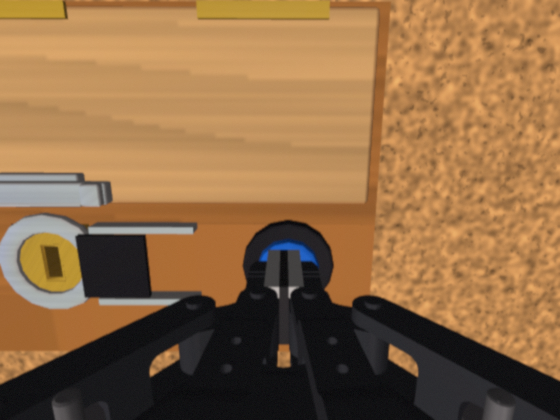

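The stop is reached (20 N, plunger top at 102). The cover is fully aside at (113,266) and the slot is visible at (52,262). Now I'll raise the arm and look at the slot close up.

Call:
play_rows(
  rows=[
    [[1, 0, 0, -0.02, 0, 0, 0], [1, 0, 0, -0.05, 0, 0, 0], [1, -0.02, -0.05, -0.058, 0, 0, 0], [1, -0.04, -0.09, -0.058, 0, 0, 0], [1, -0.04, -0.109, -0.058, 0, 0, 0], [1, -0.04, -0.109, -0.058, 0, 0, 0], [1, -0.04, -0.109, -0.058, 0, 0, 0]],
  ],
)

```text
clock: 5.95
position: [440.3, 261.9, 120.2]
tcp_rot: [-180.0, -0.1, -0.4]
contact_force: [-0.1, 0.6, -0.2]
grip_width: -0.1
```

Run:
```python
from h import *
s=telemetry.sense();print(s["position"],s["contact_force"])
p,d,K,T=snap("wrist","w5")
```

```text
[440.25454581 261.89698711 120.24053342] [-0.0608419   0.55683459 -0.237166  ]
```

View pics/w5.png

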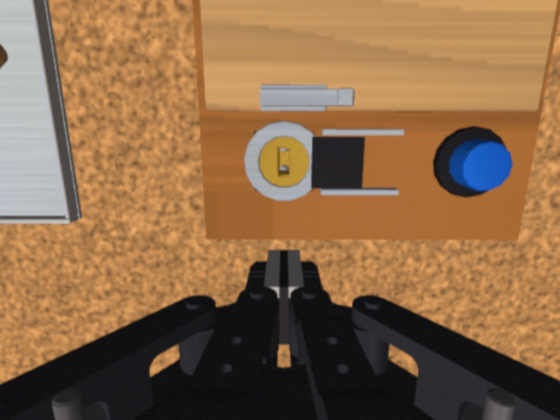

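Run:
```python
from h import *
p,d,K,T=load("w5"); P=p.astype(int);r,g,b=P[...,0],P[...,1],P[...,2]
reg=np.zeros(r.shape,bool);reg[110:215,235:330]=1
hsv=cv2.cvtColor(p,cv2.COLOR_RGB2HSV)
y=reg&(hsv[...,0]>18)&(hsv[...,0]<32)&(hsv[...,1]>140)&(r>120)
s,c,l=max(blobs(y,30),key=lambda t:t[0][4])
cn=max(cv2.findContours(l.astype(np.uint8),0,1)[0],key=cv2.contourArea)
e=cv2.fitEllipse(cn);print("plug",s,e,np.round(onz(*e[0],K,T,93),2))
f=np.zeros(r.shape,np.uint8);cv2.fillPoly(f,[cn],1)
slot=(f>0)&~l; B=max(blobs(slot,10),key=lambda t:t[0][4]);print("slot",B[0],B[1])
rc=cv2.minAreaRect(max(cv2.findContours(B[2].astype(np.uint8),0,1)[0],key=cv2.contourArea));print(rc,np.round(onz(*rc[0],K,T,93),2))
ring=reg&(hsv[...,1]<50)&(r>100)
x=(ring|(f>0)).astype(np.uint8); x[:,312:]=0
cn=max(cv2.findContours(x,0,1)[0],key=cv2.contourArea);cn=cn[cn[:,0,0]<308]
e=cv2.fitEllipse(cn);print("ring",e,np.round(onz(*e[0],K,T,95),2))
pl=(b>90)&(b>1.8*r);s,c,l=max(blobs(pl,50),key=lambda t:t[0][4]);print("pl",np.round(onz(*c,K,T,114),1))
cv2.imwrite("pics/w5z.png",cv2.resize(p[110:215,230:335,::-1],None,fx=5,fy=5,interpolation=cv2.INTER_NEAREST))
rel([430,-191,200],0)
```

```text
plug [260, 137, 48, 49, 1741] ((283.5608825683594, 161.22076416015625), (47.67391586303711, 48.01370620727539), 22.768766403198242) [480.07 262.23  93.  ]
slot [278, 165, 11, 10, 90] [283.2, 169.5]
((283.0, 169.5), (9.0, 10.0), 90.0) [475.12 262.59  93.  ]
ring ((283.6287841796875, 160.45689392089844), (78.03224182128906, 78.22868347167969), 161.05735778808594) [480.77 262.18  95.  ]
pl [480.  156.5 114. ]
shift m [-0.0071, 0.4527, -0.0799] rot deg [-0.03, -0.1, -0.38]
```

View pics/w5z.png

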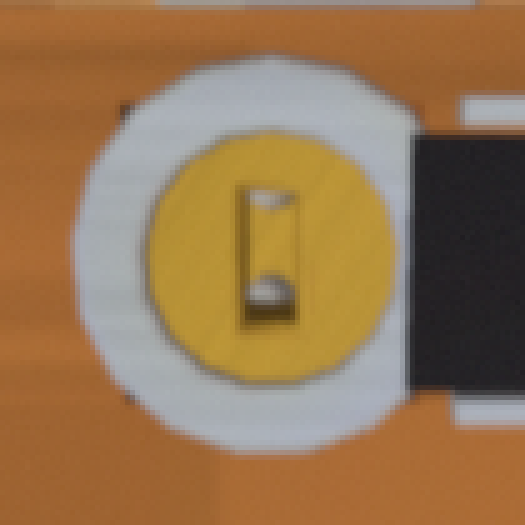

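The slot is centred at (480.4, 262.2), the plug and ring fits agree within 0.6 mm, and the box yaw is about −0.4°. Now to the key.

Call:
play_rows(
  rows=[
    [[0, 0, 0.01, -0.02, 0, 0, 0], [-1, 0, 0.05, -0.03, 0, 0, 0], [-1, 0, 0.1, -0.03, 0, 0, 0], [-1, 0, 0.155, -0.03, 0, 0, 0], [-1, 0.005, 0.21, -0.03, 0, 0, 0], [-1, 0.01, 0.265, -0.03, 0, 0, -0.4], [-1, 0.012, 0.32, -0.03, 0, 0, -0.4], [-1, 0.013, 0.375, -0.03, 0, 0, -0.4], [-1, 0.013, 0.425, -0.03, 0, 0, -0.4], [-1, 0.013, 0.453, -0.03, 0, 0, -0.4], [-1, 0.013, 0.453, -0.03, 0, 0, -0.4], [-1, 0.013, 0.453, -0.03, 0, 0, -0.4]],
  ],
)

```text
clock: 7.5
position: [449.9, -191.6, 150.1]
tcp_rot: [-180.0, -0.1, -0.0]
contact_force: [-0.4, 0.1, 0.7]
grip_width: 85.1
```

Run:
```python
from h import *
s=telemetry.sense();print(s["position"],s["tcp_rot"],s["contact_force"],s["joint_positions"],s["grip_width"])
p,d,K,T=snap("wrist","w6")
```

```text
[ 449.86402523 -191.59370371  150.06051029] [-1.79958655e+02 -9.60532814e-02 -4.56576527e-02] [-0.4117231   0.11960185  0.71567633] [-4.70392025e+00  8.66052764e+00 -7.45780709e+00 -5.10380171e-02
 -7.37892931e+01  9.46725061e+01] 85.08896148103464
```

View pics/w6.png

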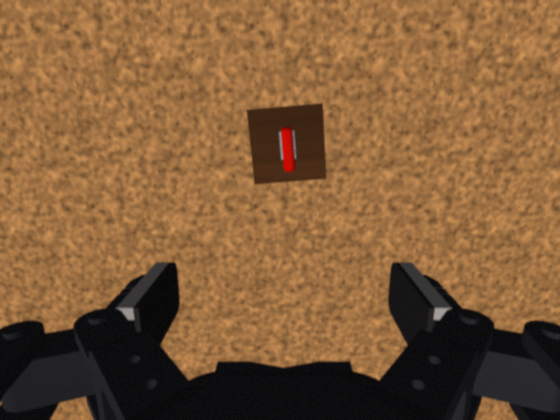

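```bash
cat > mk.py <<'E'
from h import *
def mk(tag):
    p,d,K,T=load(tag); P=p.astype(int);r,g,b=P[...,0],P[...,1],P[...,2];C=cloud(d,K,T)
    red=(r>90)&(r>2.2*g)&(r>2.2*b)
    s,c,l=max(blobs(red,20),key=lambda t:t[0][4])
    q=C[l];print("red bbox",s,c,"z range",q[:,2].min(),np.percentile(q[:,2],95))
    top=l&(r>r[l].max()*0.8)
    print("n red",l.sum(),"n bright",top.sum())
    rc=cv2.minAreaRect(max(cv2.findContours(top.astype(np.uint8),0,1)[0],key=cv2.contourArea))
    print("top rect px",rc)
    bx=cv2.boxPoints(rc);w=np.array([onz(u,v,K,T,93) for u,v in bx])[:,:2];print("world rect z93",cv2.minAreaRect(w.astype(np.float32)))
    vv,uu=np.nonzero(top);W=np.array([onz(u,v,K,T,93)[:2] for u,v in zip(uu,vv)]);cc=W.mean(0);ev=np.linalg.svd(W-cc,full_matrices=False)[2][0];a=np.degrees(np.arctan2(ev[1],ev[0]))
    print("pca",cc,(a+90)%180-90)
    dk=(r<75)&(g<50)&(b<45)|red|((abs(r-g)<25)&(r>110)&(abs(r-b)<30)); dk=cv2.morphologyEx((dk).astype(np.uint8),cv2.MORPH_CLOSE,np.ones((5,5)))
    dk[250:]=0
    cn=max(cv2.findContours(dk,0,1)[0],key=cv2.contourArea)
    return p,d,K,T,C
p,d,K,T,C=mk(sys.argv[1])
# holder top by depth
m=(C[...,2]>38)&(C[...,2]<120);m[250:]=0
s,c,l=max(blobs(m,50),key=lambda t:t[0][4]);h=C[l];h=h[(h[:,2]<52)];print("holder",cv2.minAreaRect(h[:,:2].astype(np.float32)),np.median(h[:,2]))
u,v=[int(x) for x in c];cv2.imwrite("pics/%sz.png"%sys.argv[1],cv2.resize(p[max(v-55,0):v+55,u-55:u+55,::-1],None,fx=5,fy=5,interpolation=cv2.INTER_NEAREST))
E
python3 mk.py w6
```

```text
red bbox [281, 127, 14, 46, 493] [287.5, 150.1] z range 43.405342253754895 94.09756437862748
n red 493 n bright 342
top rect px ((286.579345703125, 149.95172119140625), (40.52619934082031, 8.4706392288208), 85.2363510131836)
world rect z93 ((493.4642333984375, -193.09104919433594), (27.1132755279541, 5.80605936050415), 4.715200901031494)
pca [ 493.70095487 -192.99261816] 4.6721960116090315
holder ((493.2019958496094, -193.897216796875), (60.16646194458008, 60.0977668762207), 4.548746585845947) 45.136035442729394
```

View pics/w6z.png

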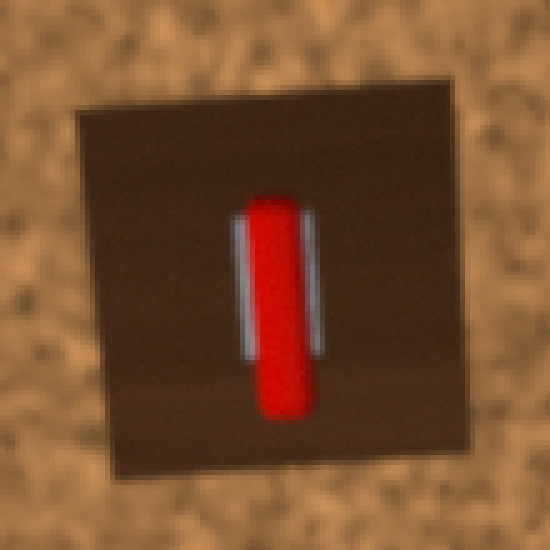

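The key is at (493.5, −193.1) with yaw 4.6°, and the holder agrees (493.2, −193.9, 4.5°, top at 45).

Run:
```python
from h import *
rel([493.5,-193.1,24],4.6)
```

```text
shift m [0.0432, 0.002, 0.1262] rot deg [-0.03, -0.11, -4.59]
```

Call:
play_rows(
  rows=[
    [[-1, 0.02, 0.001, 0.01, 0, 0, -2], [-1, 0.0435, 0.002, 0.03, 0, 0, -4.6], [-1, 0.0435, 0.002, 0.05, 0, 0, -4.6], [-1, 0.0435, 0.002, 0.08, 0, 0, -4.6], [-1, 0.0435, 0.002, 0.105, 0, 0, -4.6], [-1, 0.0435, 0.002, 0.12, 0, 0, -4.6], [-1, 0.0435, 0.002, 0.126, 0, 0, -4.6], [-1, 0.0435, 0.002, 0.126, 0, -0.1, -4.6], [-1, 0.0435, 0.002, 0.126, 0, -0.1, -4.6]],
  ],
)

```text
clock: 8.68
position: [494.6, -193.2, 25.1]
tcp_rot: [-180.0, -0.1, 4.6]
contact_force: [-0.2, -0.9, -0.2]
grip_width: 85.4
```

Run:
```python
from h import *
s=telemetry.sense();print(s["position"],s["tcp_rot"],s["contact_force"],s["joint_positions"],s["grip_width"])
p,d,K,T=snap("wrist","w7")
```

```text
[ 494.55367064 -193.21067118   25.14766285] [-1.79997563e+02 -1.02516310e-01  4.62576963e+00] [-0.19050402 -0.92380308 -0.24270759] [-4.44846920e+00  1.88909511e+01 -1.34069731e+01 -2.19990806e-02
 -5.76012288e+01  9.90860120e+01] 85.3664004096484
```

View pics/w7.png

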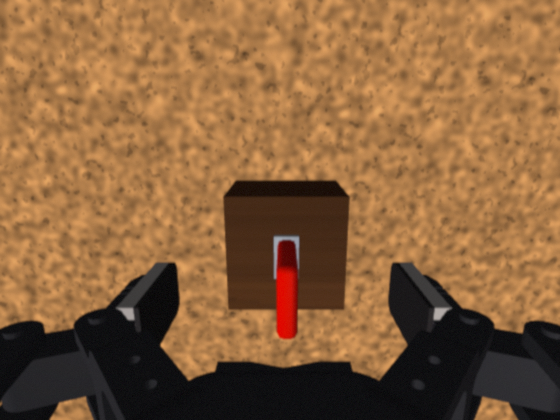

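The key stands upright and aligned at (287,285), midway between the pads at u 178 and 390. Closing now.

Call:
play_rows(
  rows=[
    [[0, 0, 0, 0, 0, 0, 0], [0.5, 0, 0, 0, 0, 0, 0], [0.8, 0, 0, 0, 0, 0, 0], [1, 0, 0, 0, 0, 0, 0], [1, 0, 0, 0, 0, 0, 0], [1, 0, 0, 0, 0, 0, 0], [1, 0, 0, 0, 0, 0, 0], [1, 0, 0, 0, 0, 0, 0]],
  ],
  newtons=60,
)

```text
clock: 9.72
position: [494.5, -193.2, 25.1]
tcp_rot: [-180.0, -0.1, 4.6]
contact_force: [-0.8, -0.1, -0.5]
grip_width: 6.8
```

Run:
```python
from h import *
s=telemetry.sense();print(s["position"],s["tcp_rot"],s["contact_force"],s["grip_width"])
p,d,K,T=snap("wrist","w8")
```

```text
[ 494.47040795 -193.20398042   25.06352748] [-1.79991543e+02 -1.00160948e-01  4.61998831e+00] [-0.82559644 -0.1138621  -0.52853811] 6.784322146810475
```

View pics/w8.png

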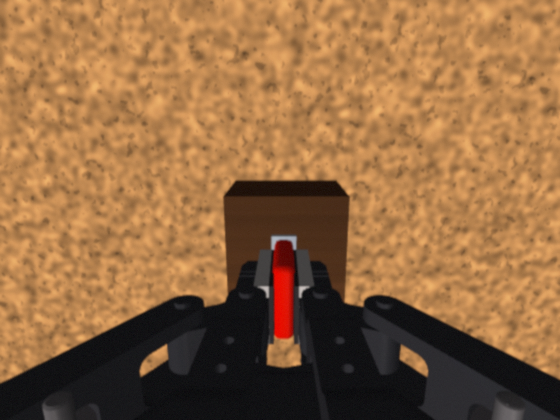

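Run:
```python
from h import *
p,d,K,T=load("w8");C=cloud(d,K,T)
P=p.astype(int);r,g,b=P[...,0],P[...,1],P[...,2]
red=(r>90)&(r>2.2*g)&(r>2.2*b);s,c,l=max(blobs(red,20),key=lambda t:t[0][4]);print(s,c)
for v in list(range(228,262,3))+[320,328,332,335,338]:print(v,C[v,284].round(1),p[v,284])
a=onz(284,s[1]+s[3]-.5,K,T,93);print("rear edge z93",a)
# shoulder plate silver
m=(abs(r-g)<20)&(abs(r-b)<30)&(r>120);m[:225]=0;m[262:]=0;m[:,:240]=0;m[:,330:]=0
for s,c,l in blobs(m,5):print(s,c,np.median(C[l],0).round(1))
for row in (234,235,236,237): print(row,onz(284,row,K,T,48).round(1))
for v in (231,233,235,237,239): print(v,C[v,278].round(1),p[v,278])
```

```text
[272, 241, 22, 98, 1632] [282.4, 295.2]
228 [ 507.4 -191.8   44.4] [75 46 28]
231 [ 506.1 -191.9   45. ] [76 46 27]
234 [ 504.9 -192.    46. ] [75 59 50]
237 [ 503.9 -192.1   47.4] [158 164 174]
240 [ 508.6 -191.7   64.9] [102  66  69]
243 [ 508.5 -191.7   68.2] [87  5  3]
246 [ 508.5 -191.7   71.8] [87  9  6]
249 [ 508.3 -191.7   74.8] [85  2  1]
252 [ 508.2 -191.7   77.6] [88  9  8]
255 [ 508.6 -191.7   81.9] [88  7  4]
258 [ 508.6 -191.7   84.7] [89  6  3]
261 [ 507.9 -191.7   85.9] [90  6  2]
320 [ 487.5 -193.4   92.8] [227  19   3]
328 [ 484.2 -193.6   92.9] [225  16   0]
332 [ 482.4 -193.8   92.7] [226  20   6]
335 [ 482.2 -193.8   94.2] [225  16   0]
338 [ 480.  -194.    92.9] [211  77  45]
rear edge z93 [ 479.83338537 -193.98721586   93.        ]
[271, 236, 26, 14, 171] [282.9, 240.0] [ 503.1 -191.6   47.9]
234 [ 505.6 -191.9   48. ]
235 [ 505.1 -192.    48. ]
236 [ 504.6 -192.    48. ]
237 [ 504.1 -192.1   48. ]
231 [ 505.9 -189.    45.1] [78 48 29]
233 [ 505.  -189.1   45.3] [77 51 34]
235 [ 504.1 -189.1   45.8] [89 86 87]
237 [ 503.6 -189.2   47.2] [163 168 177]
239 [ 502.9 -189.3   48.3] [162 156 165]
```

Run:
```python
from h import *
rel([494.5,-193.2,155],4.6)
rel([480.8,261.85,135],-0.4)
```

```text
shift m [0.0003, -0.0, -0.1299] rot deg [-0.01, -0.1, 0.02]
shift m [0.0232, -0.4547, -0.1098] rot deg [-0.01, -0.1, 5.02]
```

Call:
play_rows(
  rows=[
    [[1, 0, 0, -0.012, 0, 0, 0], [1, 0, 0, -0.03, 0, 0, 0], [1, 0, 0, -0.055, 0, 0, 0], [1, 0, 0, -0.085, 0, 0, 0], [1, 0, -0.02, -0.115, 0, 0, 0], [1, 0.002, -0.06, -0.13, 0, 0, 1], [1, 0.006, -0.115, -0.135, 0, 0, 2], [1, 0.009, -0.17, -0.135, 0, -0.1, 3], [1, 0.012, -0.225, -0.135, 0, -0.1, 4], [1, 0.015, -0.28, -0.135, 0, -0.1, 5], [1, 0.018, -0.335, -0.135, 0, -0.1, 5], [1, 0.021, -0.39, -0.135, 0, -0.1, 5]],
  ],
)

```text
clock: 11.28
position: [483.4, 199.1, 161.3]
tcp_rot: [-179.9, -0.1, -0.4]
contact_force: [0.0, -0.4, -0.7]
grip_width: 6.9
```

Run:
```python
from h import *
s=telemetry.sense();print(s["position"],s["tcp_rot"],s["contact_force"],s["grip_width"])
rel([480.8,261.85,145],-0.4)
```

```text
[483.43630353 199.13004983 161.33632904] [-1.79939636e+02 -6.06521540e-02 -3.62919182e-01] [ 0.04930107 -0.44948114 -0.66811095] 6.865261995303239
shift m [-0.0031, -0.0627, 0.0164] rot deg [-0.06, -0.06, 0.04]
```

Call:
play_rows(
  rows=[
    [[1, -0.002, -0.04, 0, 0, 0, 0], [1, -0.003, -0.0627, 0.008, -0.06, -0.06, 0], [1, -0.003, -0.0627, 0.0164, -0.06, -0.06, 0], [1, -0.003, -0.0627, 0.0164, -0.06, -0.06, 0]],
  ],
)

```text
clock: 11.78
position: [480.3, 260.7, 144.2]
tcp_rot: [179.9, 0.1, -0.4]
contact_force: [0.4, -0.3, -1.7]
grip_width: 6.9
```

Run:
```python
from h import *
s=telemetry.sense();print(s["position"],s["tcp_rot"],s["contact_force"],s["grip_width"])
p,d,K,T=snap("wrist","w9");cv2.imwrite("pics/w9z.png",cv2.resize(p[180:300,210:360,::-1],None,fx=5,fy=5,interpolation=cv2.INTER_CUBIC))
```

```text
[480.31642225 260.67449553 144.15068415] [ 1.79917058e+02  9.81472598e-02 -3.99094687e-01] [ 0.40499962 -0.27466402 -1.71173179] 6.938542904896755
```

View pics/w9z.png

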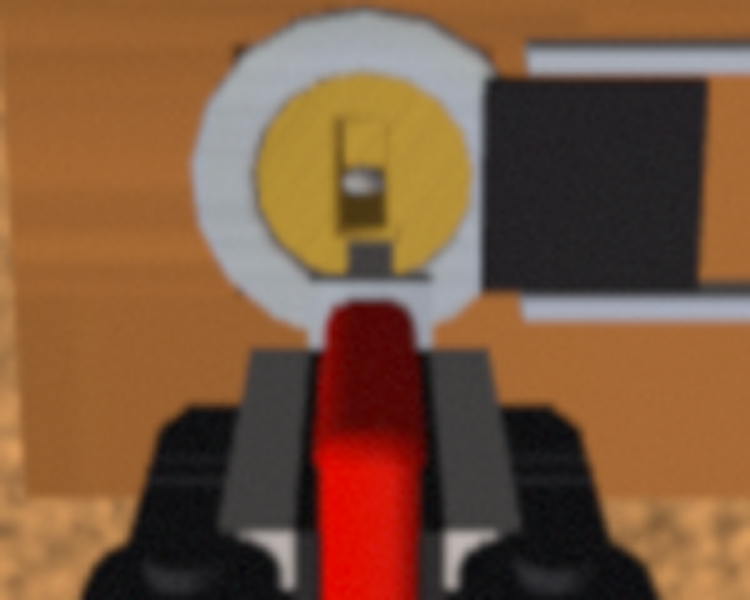

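The slot centre is at zoom (362,175) and the blade at u 370. The blade sits about 1 mm to −y, which matches the 1.15 mm still left to move.

Run:
```python
from h import *
rel([480.8,261.85,112],-0.4)
```

```text
shift m [0.0001, -0.0012, 0.0328] rot deg [0.05, 0.04, -0.02]
```

Call:
play_rows(
  rows=[
    [[1, 0.0001, -0.0012, 0.01, 0, 0, 0], [1, 0.0001, -0.0012, 0.022, 0, 0, 0], [1, 0.0001, -0.0012, 0.03, 0, 0, 0], [1, 0.0001, -0.0012, 0.0328, 0, 0, 0], [1, 0.0001, -0.0012, 0.0328, 0, 0, 0]],
  ],
)

```text
clock: 12.45
position: [480.9, 261.7, 111.9]
tcp_rot: [179.9, 0.0, -0.4]
contact_force: [-0.3, -0.2, -0.5]
grip_width: 7.2
```

Run:
```python
from h import *
s=telemetry.sense();print(s["position"],s["tcp_rot"],s["contact_force"],s["grip_width"])
p,d,K,T=snap("wrist","w10");cv2.imwrite("pics/w10z.png",cv2.resize(p[180:300,210:360,::-1],None,fx=5,fy=5,interpolation=cv2.INTER_CUBIC))
s=telemetry.sense();print(s["position"],s["tcp_rot"],s["contact_force"],s["grip_width"])
```

```text
[480.88590334 261.73802381 111.90088403] [ 1.79936205e+02  4.05594492e-02 -4.19238919e-01] [-0.25618591 -0.18273528 -0.4748982 ] 7.185622569287725
[481.027738   261.90405863 112.21879333] [ 1.79958183e+02  1.38052606e-02 -4.12244581e-01] [ 0.19617507 -0.20100673 -0.01698686] 7.040292355444476
```

View pics/w10z.png

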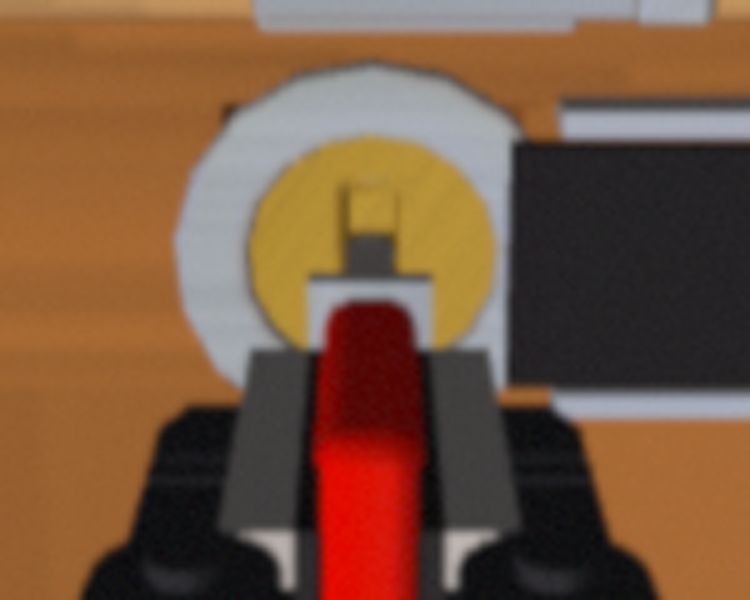

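The blade (u 344–395) is centred on the slot (343–398). Inserting gently.

Call:
play_rows(
  rows=[
    [[1, 0, 0, 0.004, 0, 0, 0], [1, 0, 0, 0.008, 0, 0, 0], [1, 0, 0, 0.011, 0, 0, 0], [1, 0, 0, 0.014, 0, 0, 0], [1, 0, 0, 0.017, 0, 0, 0], [1, 0, 0, 0.017, 0, 0, 0]],
  ],
)

```text
clock: 13.25
position: [480.9, 261.7, 94.9]
tcp_rot: [179.9, 0.0, -0.4]
contact_force: [1.0, 0.4, -0.8]
grip_width: 6.8
```

Run:
```python
from h import *
s=telemetry.sense();print(s["position"],s["tcp_rot"],s["contact_force"],s["moment"],s["grip_width"])
p,d,K,T=snap("wrist","w11");cv2.imwrite("pics/w11z.png",cv2.resize(p[180:300,210:360,::-1],None,fx=5,fy=5,interpolation=cv2.INTER_CUBIC))
```

```text
[480.87790765 261.74894349  94.90800336] [ 1.79935321e+02  3.94303116e-02 -4.14084023e-01] [ 1.01804583  0.36455371 -0.77177071] [-0.02938588 -0.00159783 -0.01107053] 6.827523930419368
```

View pics/w11z.png

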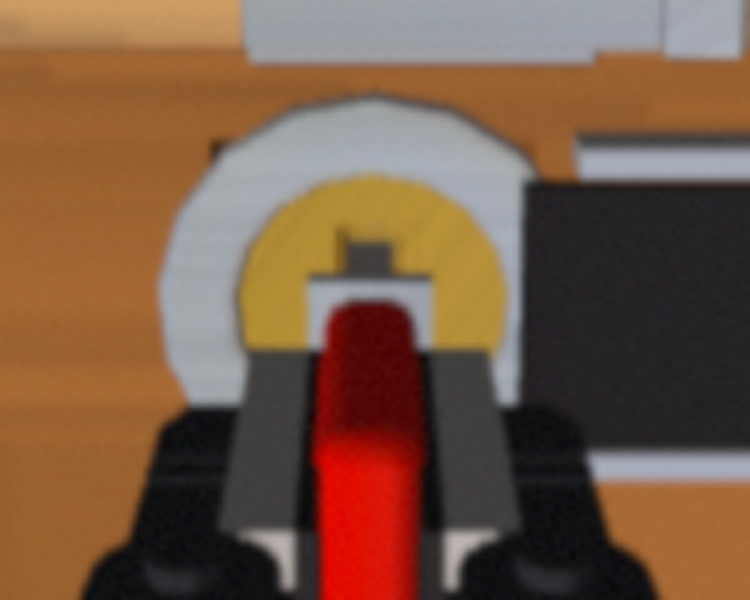

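The tip is about 10 mm inside the slot and moving freely. Now I'll push past the pins with a slight wiggle.

Call:
play_rows(
  rows=[
    [[1, 0, 0, 0.003, 0, 0, 0], [1, 0, 0, 0.006, 0, 0, 1.5], [1, 0, 0, 0.008, 0, 0, -1.5], [1, 0, 0, 0.01, 0, 0, 1.5], [1, 0, 0, 0.012, 0, 0, -1.5], [1, 0, 0, 0.014, 0, 0, 1.5], [1, 0, 0, 0.014, 0, 0, 0]],
  ],
)

```text
clock: 14.18
position: [480.2, 261.8, 80.9]
tcp_rot: [179.9, 0.1, -0.4]
contact_force: [-2.0, 0.1, -0.1]
grip_width: 6.9
```

Run:
```python
from h import *
s=telemetry.sense();print(s["position"],s["tcp_rot"],s["contact_force"],s["moment"],s["grip_width"])
p,d,K,T=snap("wrist","w12");cv2.imwrite("pics/w12z.png",cv2.resize(p[180:300,210:360,::-1],None,fx=5,fy=5,interpolation=cv2.INTER_CUBIC))
```

```text
[480.21148746 261.77336127  80.88240008] [ 1.79944910e+02  9.55293920e-02 -4.11603549e-01] [-1.98106931  0.14092937 -0.05798086] [ 0.08707842  0.95932601 -0.00759706] 6.899219210456964
```

View pics/w12z.png

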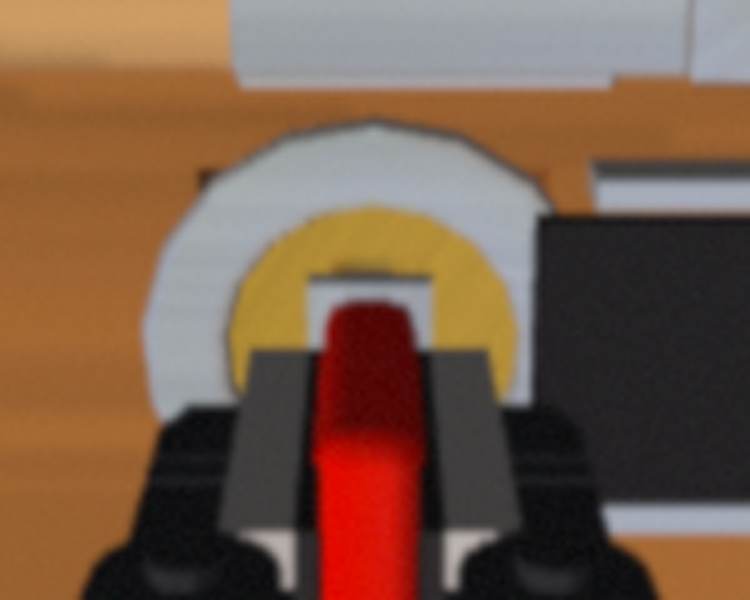

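Call:
play_rows(
  rows=[
    [[1, 0, 0, 0.002, 0, 0, 1.5], [1, 0, 0, 0.004, 0, 0, -1.5], [1, 0, 0, 0.006, 0, 0, 1.5], [1, 0, 0, 0.0075, 0, 0, -1.5], [1, 0, 0, 0.009, 0, 0, 1], [1, 0, 0, 0.0095, 0, 0, 0], [1, 0, 0, 0.0095, 0, 0, 0]],
  ],
)

```text
clock: 15.1
position: [481.7, 262.2, 73.0]
tcp_rot: [-180.0, -0.1, -0.3]
contact_force: [-2.1, 0.3, 7.8]
grip_width: 6.7
```

Run:
```python
from h import *
s=telemetry.sense();print(s["position"],s["tcp_rot"],s["contact_force"],s["moment"],s["grip_width"])
p,d,K,T=snap("wrist","w13");cv2.imwrite("pics/w13z.png",cv2.resize(p[180:300,210:360,::-1],None,fx=5,fy=5,interpolation=cv2.INTER_CUBIC))
C=cloud(d,K,T)
P=p.astype(int)
for v in range(225,262,2): print(v,C[v,278].round(1),p[v,278],C[v,284].round(1),p[v,284],C[v,268].round(1),p[v,268])
```

```text
[481.69335071 262.16524387  72.97907861] [-1.79994668e+02 -9.92359552e-02 -2.90517974e-01] [-2.11197116  0.29442495  7.84640958] [-0.0637362   0.90639835  0.02001874] 6.714795582541963
225 [497.  265.4  94.6] [164 169 178] [497.4 262.5  95.9] [166 171 180] [497.3 270.1  95.8] [166 171 176]
227 [496.4 265.3  95.8] [166 170 177] [496.3 262.5  95.6] [165 168 168] [496.3 270.1  95.5] [167 172 179]
229 [495.1 265.4  95. ] [168 156 134] [494.5 262.5  93.1] [175 148  91] [494.8 270.2  93.9] [164 169 176]
231 [493.4 265.4  93. ] [174 139  58] [493.4 262.5  93. ] [175 139  53] [494.6 270.1  96.5] [164 166 170]
233 [492.2 265.4  92.4] [169 136  54] [492.4 262.5  93.1] [170 136  54] [492.9 270.2  94.5] [163 152 133]
235 [491.4 265.4  93.1] [108  96  77] [491.5 262.5  93.4] [106  94  75] [491.4 270.3  93. ] [173 139  64]
237 [491.5 265.4  96.4] [145 149 154] [491.3 262.5  95.9] [139 144 150] [490.3 270.3  92.8] [170 136  51]
239 [490.3 265.4  96. ] [155 154 161] [490.2 262.5  95.6] [132 123 129] [489.3 270.4  92.9] [171 135  52]
241 [495.3 265.1 112.4] [114  64  67] [495.4 262.5 112.9] [85 22 22
[... 329 characters left out ...]
] [176 139  53]
249 [495.  265.  121.2] [100   8   5] [495.8 262.5 123.2] [82 11  8] [484.1 270.4  92.9] [138 111  55]
251 [495.4 264.9 124.3] [99  6  3] [495.6 262.5 124.8] [82  4  4] [492.8 269.2 117.8] [65 62 62]
253 [495.  264.9 125.4] [98  5  3] [495.5 262.5 126.8] [83  7  6] [492.5 269.2 119.3] [63 62 61]
255 [495.5 264.8 128.8] [97  4  5] [495.8 262.5 129.6] [83  8  5] [492.9 269.  122.4] [63 60 61]
257 [495.1 264.8 129.8] [98  7  7] [495.3 262.5 130.4] [82  4  0] [492.5 269.  123.5] [64 62 62]
259 [495.2 264.8 132. ] [97  5  3] [495.7 262.5 133.3] [82  6  3] [492.7 268.9 126.1] [63 61 61]
261 [495.2 264.8 134. ] [97  7  6] [495.6 262.5 134.9] [83  5  3] [492.9 268.8 128.5] [62 61 60]
```

View pics/w13z.png

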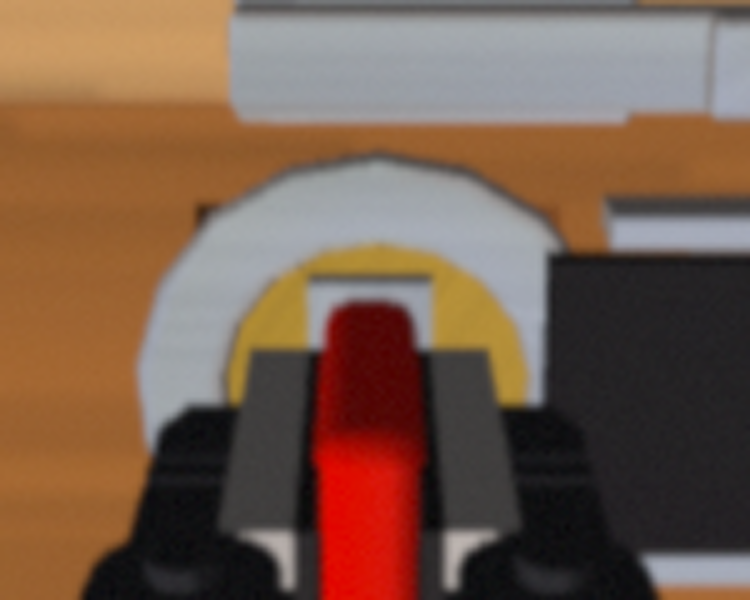

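The shoulder plate's top reads 96 and its lower front edge 93, so it's home or very near. I'll press slightly harder to confirm it's seated.

Call:
play_rows(
  rows=[
    [[1, 0, 0, 0.0015, 0, 0, 1], [1, 0, 0, 0.003, 0, 0, -1], [1, 0, 0, 0.004, 0, 0, 0], [1, 0, 0, 0.004, 0, 0, 0]],
  ],
)

```text
clock: 15.65
position: [482.2, 262.2, 72.8]
tcp_rot: [-179.9, -0.3, -0.3]
contact_force: [-12.0, -2.1, 25.1]
grip_width: 7.0
```

Run:
```python
from h import *
s=telemetry.sense();print(s["position"],s["tcp_rot"],s["contact_force"],s["moment"],s["grip_width"])
p,d,K,T=snap("wrist","w14");cv2.imwrite("pics/w14z.png",cv2.resize(p[180:300,210:360,::-1],None,fx=5,fy=5,interpolation=cv2.INTER_CUBIC))
p,d,K,T=snap("side","s14");cv2.imwrite("pics/s14z.png",cv2.resize(p[110:220,170:300,::-1],None,fx=6,fy=5,interpolation=cv2.INTER_CUBIC))
```

```text
[482.2206837  262.19782099  72.79748326] [-179.94882783   -0.26496741   -0.28793017] [-11.98283875  -2.10794302  25.06737889] [-0.98685431  4.49528209  0.00512559] 7.045219120935591
```

View pics/w14z.png

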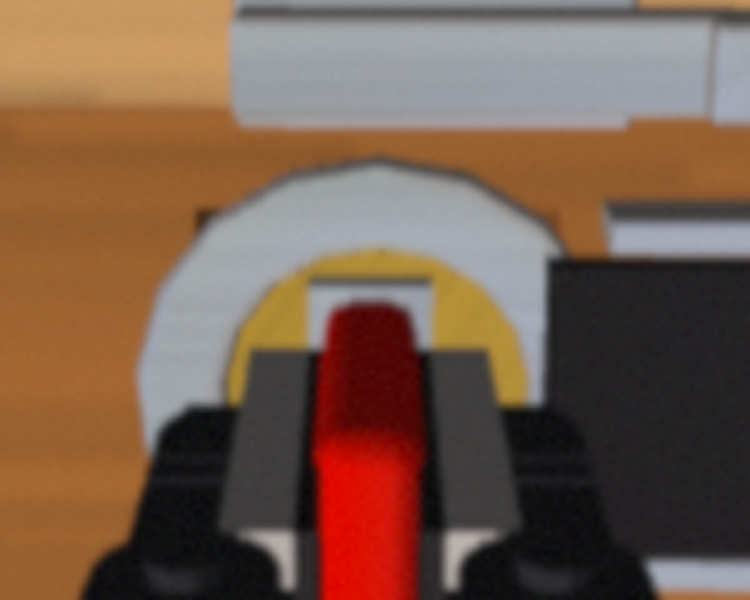

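View pics/s14z.png

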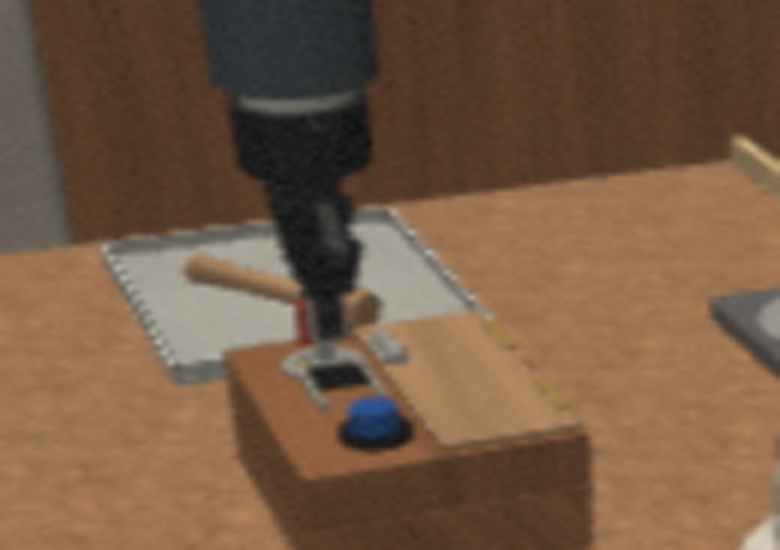

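It's seated: at 25 N the key moved only 0.2 mm, and the shoulder shows no gap. Now the quarter turn, clockwise from above (+ about tool z), with a light downward push.

Call:
play_rows(
  rows=[
    [[1, -0.0012, 0.0003, 0.0022, 0, 0, 0], [1, -0.0014, 0.0003, 0.0022, 0, 0.2, 5], [1, -0.0014, 0.0003, 0.0022, 0, 0.2, 12], [1, -0.0014, 0.0003, 0.0022, 0, 0.2, 19], [1, -0.0014, 0.0004, 0.0022, 0, 0.2, 26], [1, -0.0015, 0.0005, 0.0022, 0, 0.2, 33], [1, -0.0015, 0.0005, 0.0022, 0, 0.2, 40], [1, -0.0015, 0.0005, 0.0022, 0, 0.2, 45], [1, -0.0015, 0.0005, 0.0022, 0, 0.2, 45]],
  ],
)

```text
clock: 16.88
position: [481.8, 260.8, 72.9]
tcp_rot: [-179.6, -0.5, -45.3]
contact_force: [-4.9, -4.3, 15.0]
grip_width: 6.7
```

Run:
```python
from h import *
s=telemetry.sense();print(s["position"],s["tcp_rot"],s["contact_force"],s["moment"],s["grip_width"],s["joint_positions"])
p,d,K,T=snap("wrist","w15")
rel([480.5,261.6,s["position"][2]],-96)
```

```text
[481.8081382  260.7909226   72.91937233] [-179.63394327   -0.49082258  -45.33734033] [-4.9200848  -4.33327852 14.97419645] [-1.6874646   2.02507845  0.05061355] 6.688650626199457 [ 45.17162084  17.77535079  -7.47659829   0.5478828  -64.38737622
  -0.74268091]
shift m [-0.0015, 0.0003, -0.0] rot deg [-0.56, -0.3, 50.71]
```

View pics/w15.png

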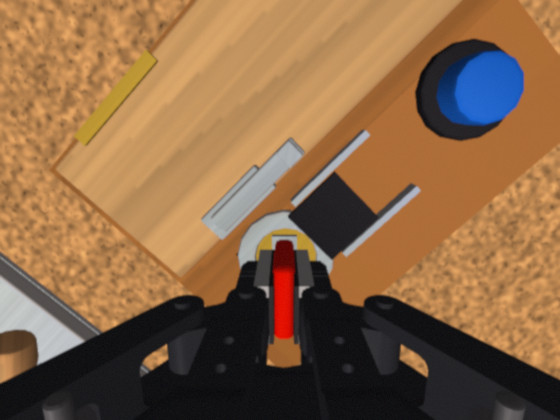

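Call:
play_rows(
  rows=[
    [[1, -0.0005, 0.0002, 0.002, -0.1, 0, 6], [1, -0.001, 0.0003, 0.002, -0.2, -0.1, 13], [1, -0.0013, 0.0003, 0.002, -0.3, -0.1, 20], [1, -0.0015, 0.0003, 0.002, -0.4, -0.2, 27], [1, -0.0015, 0.0003, 0.002, -0.4, -0.2, 34], [1, -0.0015, 0.0003, 0.002, -0.5, -0.3, 41], [1, -0.0015, 0.0003, 0.002, -0.5, -0.3, 47], [1, -0.0015, 0.0003, 0.002, -0.5, -0.3, 51], [1, -0.0015, 0.0003, 0.002, -0.5, -0.3, 51], [1, -0.0015, 0.0003, 0.002, -0.5, -0.3, 51]],
  ],
)

```text
clock: 18.18
position: [480.1, 260.0, 72.9]
tcp_rot: [-179.9, -0.1, -96.3]
contact_force: [-9.4, -5.8, 16.6]
grip_width: 7.1
```

Run:
```python
from h import *
s=telemetry.sense();print(s["position"],s["tcp_rot"],s["contact_force"],s["moment"],s["grip_width"],s["joint_positions"])
p,d,K,T=snap("wrist","w16")
p,d,K,T=snap("scene","s16");cv2.imwrite("pics/s16z.png",cv2.resize(p[130:250,280:410,::-1],None,fx=6,fy=5,interpolation=cv2.INTER_CUBIC))
rel([480.5,261.6,s["position"][2]],-96)
```

```text
[480.10497895 259.96913569  72.90357374] [-1.79936090e+02 -1.22313655e-01 -9.62940394e+01] [-9.35078439 -5.82621222 16.57994175] [-1.96469167  3.59629025  0.07804277] 7.1479266369518255 [ 44.95902672  17.9481097   -7.06976327   0.13942253 -65.03758655
 -51.31189871]
shift m [-0.0017, -0.0002, -0.0] rot deg [-0.06, -0.12, -0.3]
```

View pics/w16.png

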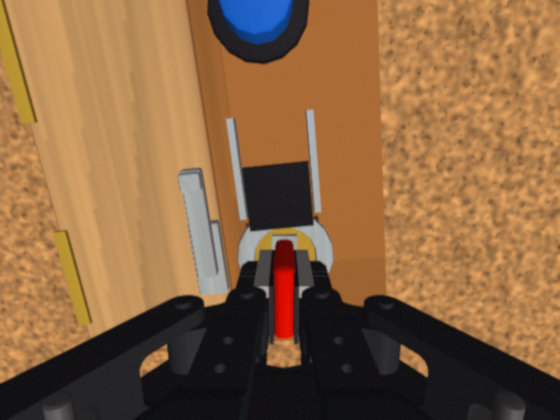

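View pics/s16z.png

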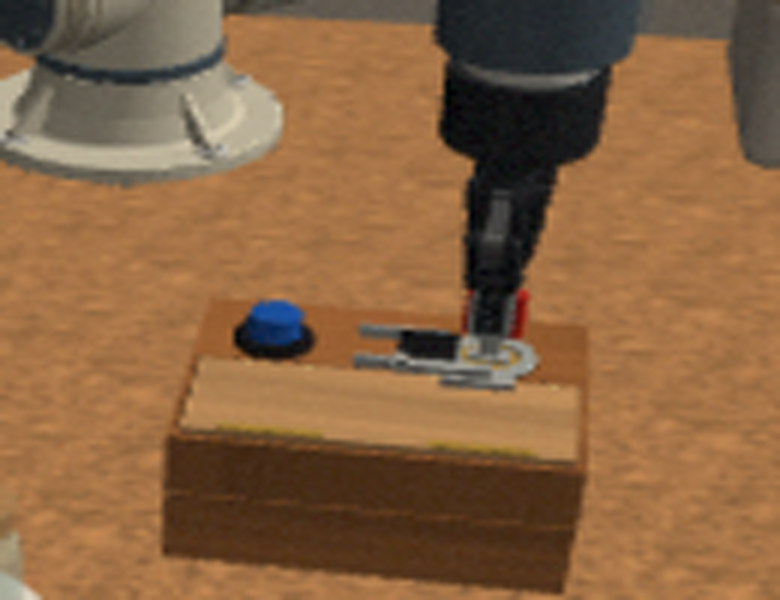

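Run:
```python
from h import *
for t in("w5","w13","w15","w16"):
    p,d,K,T=load(t);C=cloud(d,K,T);P=p.astype(int)
    m=(C[...,2]>100)&(C[...,2]<114)&(C[...,0]>496)&(C[...,0]<525)&(C[...,1]>190)&(C[...,1]<310)&(abs(P[...,0]-P[...,2])<40)&(P[...,0]>90)
    q=C[m]
    if len(q):
        print(t,len(q),np.percentile(q,[1,50,99],axis=0).round(1).tolist())
        for z in range(100,114,3):
            k=q[(q[:,2]>=z)&(q[:,2]<z+3)]
            if len(k)>5:print("  ",z,len(k),np.percentile(k[:,1],[1,99]).round(1),np.percentile(k[:,0],[2,98]).round(1))
p,d,K,T=load("w16");C=cloud(d,K,T)
for v in range(226,262,2): print(v,C[v,284].round(1),p[v,284])
```

```text
w5 2180 [[509.2, 226.4, 100.8], [515.6, 252.2, 108.1], [522.3, 274.1, 112.2]]
   100 481 [239.4 274.2] [509.2 522.3]
   103 37 [240.7 272.2] [509.1 522.2]
   106 1226 [233.8 274.4] [511.2 519.8]
   109 407 [225.9 273.3] [511.4 519.9]
   112 29 [226.5 233.3] [511.7 518.7]
w13 3161 [[509.0, 226.4, 100.7], [516.8, 251.7, 108.1], [522.6, 274.0, 112.0]]
   100 679 [239.5 273.9] [508.9 522.7]
   103 64 [226.1 274.2] [509.9 522.5]
   106 1836 [233.7 274.1] [511.4 520.2]
   109 551 [226. 273.] [511.7 519.9]
   112 31 [226.8 233. ] [511.9 519.7]
w15 3292 [[509.1, 219.6, 100.8], [516.1, 247.9, 108.0], [522.5, 273.8, 112.1]]
   100 830 [239.2 274.2] [509.1 522.6]
   103 70 [220.3 273.5] [509.3 522.1]
   106 1728 [219.3 268.3] [511.3 520. ]
   109 622 [220.1 266.7] [511.6 519.8]
   112 42 [220.6 227.3] [511.7 518.9]
w16 3349 [[508.8, 213.4, 100.7], [514.4, 243.8, 107.9], [522.2, 273.5, 112.1]]
   100 879 [239.1 274.1] [508.8 522.3]
   103 168 [213.  272.6] [509.9 518.1]
   106 1727 [213.3 262.3] [511.  519.8]
   109 535 [214.  260.4] [511.1 519.4]
   112 40 [214.3 221.2] [511.7 518.8]
226 [478.5 245.1  98.4] [33 30 30]
228 [478.6 245.9  99.1] [133 105  41]
230 [478.9 248.9  92.8] [181 144  49]
232 [479.  249.7  93.6] [181 144  54]
234 [479.1 251.   92.7] [135 114  71]
236 [479.1 251.   95.7] [137 141 139]
238 [479.3 252.2  95.2] [152 146 145]
240 [478.7 247.1 112.3] [100  46  45]
242 [478.8 247.4 113.8] [94  8  6]
244 [478.8 247.4 116.3] [93 10  7]
246 [478.7 246.8 120.3] [95 10 10]
248 [478.7 246.7 122.9] [95  7  6]
250 [478.8 247.4 123.3] [95 12 12]
252 [478.7 247.2 126. ] [95  9  9]
254 [478.8 247.3 127.7] [94  5  1]
256 [478.7 247.2 130.1] [98 16 13]
258 [478.8 247.5 131.2] [95 11  9]
260 [478.7 246.9 134.7] [95 10  6]
```

The catch bar's end has moved from y 226 to 213.5, about 12 mm, so it is fully withdrawn. The shoulder is at z 93 with its centre at (480.3, 262.0), so it's home. I'll add a small extra turn as holding margin, keep a light push, then check once more.

Call:
play_rows(
  rows=[
    [[1, -0.0005, 0, 0.002, 0, 0, 1], [1, -0.0008, 0, 0.002, 0, -0.1, 1.5], [1, -0.0008, 0, 0.002, 0, -0.1, 1.5], [1, -0.0008, 0, 0.002, 0, -0.1, 1.5], [1, -0.0008, 0, 0.002, 0, -0.1, 1.5], [1, -0.0008, 0, 0.002, 0, -0.1, 1.5]],
  ],
)

```text
clock: 19.02
position: [480.0, 259.8, 72.9]
tcp_rot: [-179.9, -0.1, -97.8]
contact_force: [-9.0, -3.2, 15.3]
grip_width: 6.8
```

Run:
```python
from h import *
s=telemetry.sense();print(s["position"],s["tcp_rot"],s["contact_force"],s["moment"],s["grip_width"],abs(s["qvel"]).max())
for t in ("w17","w18"):
    p,d,K,T=snap("wrist",t)
    C=cloud(d,K,T);P=p.astype(int)
    m=(C[...,2]>106)&(C[...,2]<114)&(C[...,0]>496)&(C[...,0]<525)&(C[...,1]>190)&(C[...,1]<310)&(abs(P[...,0]-P[...,2])<40)&(P[...,0]>90)
    print(np.percentile(C[m][:,1],[1,99]))
for v in range(230,242,2): print(v,C[v,284].round(1),p[v,284])
s=telemetry.sense();print(s["position"],s["tcp_rot"],s["contact_force"],s["moment"],s["grip_width"],abs(s["qvel"]).max())
```

```text
[479.99866202 259.84666989  72.89617635] [-1.79893303e+02 -9.00736712e-02 -9.77950193e+01] [-8.95830525 -3.18949965 15.33407653] [-1.27022868  3.33104243  0.16341869] 6.832720918495058 0.05993945360064271
[213.25496798 261.90624139]
[213.23482215 261.81012634]
230 [478.5 248.7  93.2] [182 145  51]
232 [478.6 249.9  92.9] [180 145  51]
234 [478.7 250.7  93.5] [133 111  67]
236 [478.8 250.9  95.8] [131 134 133]
238 [479.  252.3  94.6] [150 146 144]
240 [478.2 247.  112.4] [102  47  47]
[480.00482025 259.84823554  72.91287049] [-1.79892535e+02 -8.71435789e-02 -9.77955295e+01] [-8.29660766 -3.49903333 14.84374085] [-1.28035332  3.30086156  0.12268931] 7.000647602702784 0.12126293259450131
```

View pics/w18.png

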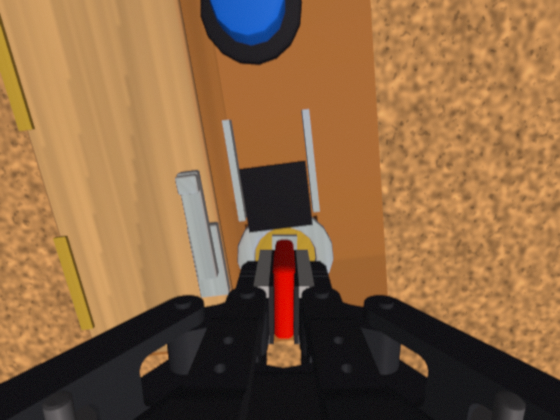

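Final view: the catch bar is drawn back, with its end at (187,175), the cover is open at (275,195), and the red key is gripped at (284,290). The yaw torque has risen to 0.12–0.16 N m, so the plug is at its stop and everything is at rest. Handing in.

Run:
```python
from h import *
print(job.finish_job())
s=telemetry.sense();print(s["clock"],s["position"],s["tcp_rot"],s["grip_width"])
```

```text
the job is handed in; nothing more can be done
None
the job is handed in; nothing more can be done
```

I handed the job in at about 19 s with the key fully home, turned to the stop and still gripped. The hand-in reports no verdict, so what follows is from my own last checks.

- **Plunger and cover:** I pushed the plunger to its stop (about 20 N, top at z 102). The cover opened and stayed open.
- **Key home:** I took the key at 60 N grip and worked it past the pins with a slight wiggle. The shoulder's edge read z ≈ 93, level with the lock's face. Its centre was about 0.2 mm from the lock axis just before the last 1.5° of turn. Pressing to 25 N moved it only 0.2 mm further.
- **Quarter turn:** The tool ended at yaw −97.8°, which is the quarter turn plus the key's play. The turning moment was 0.12–0.16 N m. The catch had moved about 12.5 mm, so it is fully drawn back.
- **Holding:** At the end the arm was at rest, pushing down at about 15 N, with the fingers 7 mm apart on the key.

**What disagreed:**
- The fingers really end about 40 mm higher than the reported TCP; all three cameras agreed. My first push stopped short of the plunger because of this, and I allowed for it from then on.
- At the end the reported TCP was about 1.5–2 mm off the lock axis in y and there was about 9 N of side force. The camera still showed the shoulder centred.

I didn't re-measure the jars, drip tray, pestle and trivet at the end. The arm never went near them.

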